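# Fish a dial indicator out from under the sander with a reacher

### The job

A dial indicator has slid into the low gap under the rod shelf of the belt sander's stand, where the hand cannot follow. Take the reacher lying on the bench by its pistol grip and trigger, slide its open jaws in under the machine around the round body of the indicator and squeeze the trigger gently until both jaws hold it (it is a delicate instrument: firm enough to carry, never crushed, nor pushed hard against anything), draw it out in the jaws and set it down softly, dial up, on the rubber mat with its round body wholly on the mat. Then let the trigger go so that the jaws open, and leave the reacher lying flat on the bench, its jaws not touching the indicator; do not touch the indicator with the hand, do not bump the sander and leave the other things where they are.

Things in the scene. Friction and masses are not known exactly. Their poses are not given: they have to be found in the camera images.
- reacher: Reacher, 310 mm, 0.24 kg, lying on its side. Origin on its underside (bench level while it lies flat) below the shaft's axis; x runs along the shaft to the jaws, z up, pistol grip to +y. In its frame, mm: grip x -29 to -3, y 7 to 99; housing x -29 to 45, y -15 to 15, both z 0 to 30. Can be slid or carried level when held across grip and trigger, closing along x.
- reacher_grip (a point): Where the reacher is held from above: its frame x +2, y +42, z 15 mm, between grip and trigger; axes as the reacher's. Width here over the back of the grip (x -29) and the front of the trigger (a round swelling at this point, x +34 at rest): 63 mm, 45 mm fully pulled. The fingers have free air on both sides.
- reacher_head (a point): Middle of the jaw head: reacher frame x +216, y 0, z 15 mm. The head is 32 x 44 x 30 mm (z 0 to 30) and rests on the bench as the grip does; between housing and head runs the shaft, 14 mm round, axis at z 15 mm.
- reacher_jaws (a point): Point midway between the jaw pads: reacher frame x +283, y 0, z 15 mm; the middle of a held round thing belongs here. Pads 38 mm long (x 264 to 302), small inward lips at the tips. Open jaws reach to x 302 and 47 mm to either side, z 7 to 23.
- trigger (a joint): Trigger angle, rad: 0 at rest, 0.35 fully pulled; 0.1 is 5.2 mm at the grip point. A blade 22 mm thick hinged at the foot of the grip (reacher frame x 18, y 94). At the grip point its spring pushes back with 12 N at rest, 16 N at 0.2, 19 N at 0.35. Both jaws swing in by 1.2 times that: pads 72 mm apart at 0, 42 mm and parallel at 0.2, 20 mm at 0.35.
- jaw_l: Jaw of the reacher on its +y side, steel arm with a rubber pad 16 mm high; origin at its hinge (reacher frame x 222, y +14, z 15 mm). Once both pads bear on something, each presses it with about 0.35 times the finger force in excess of the trigger spring's.
- jaw_r: Jaw on the -y side, mirror image; hinge at reacher frame x 222, y -14, z 15 mm.
- indicator: Dial indicator, about 90 g, lying dial up on the bench in the gap: round steel body 42 mm across, 22 mm high. Origin at the centre of its underside, z up. 10 mm up, a stem sticks out along +x to 49 mm from the centre, a cap along -x to 27 mm; at the start the stem points into the gap, at most 32 degrees askew. Delicate: 3 to 7 N from each jaw carries it, over 10 N harms it.
- dial (a point): Middle of the dial, on top of the indicator (22 mm over its underside). The steel bezel round it carries a small clamp lug, 8 mm wide and 6 mm high at the top edge, that stands 4 mm proud of the round body; it sits on the +y side, turned up to 30 degrees either way with the bezel, so the width between the jaws may be anything from 42 to 46 mm.
- sander: Belt and disc sander on its low welded stand, fixed, up to 380 mm high. Origin on the bench; the stand spans x +-150, y -240 to +100 mm and has an open rod shelf in front (y -40 to +100), too narrow between rods for a hand. Gap below: 50 mm high. Front feet, 36 mm round, at x +-130, y +82. Reach in from its +y side, along its -y; the indicator's centre lies 55 to 120 mm in from that edge.
- mat: Rubber instrument mat, fixed, 110 mm (x) by 150 mm (y), 5 mm thick; origin at the centre of its underside, top at z 5 mm.
- hex_nut: Bystander: steel hex nut, 26 mm wide, 13 mm high, lying under the sander near its +x feet. Origin at the centre of its underside.
- socket: Bystander: steel socket, 24 mm round, 30 mm high, standing between the mat and the sander.
- battery: Bystander: cordless tool battery, 75 x 115 x 76 mm, standing on the robot's side of the sander.
- screwdriver: Bystander: screwdriver lying on the far part of the bench.
- spanner: Bystander: combination spanner lying on the far part of the bench.
- spray_can: Bystander: spray can, 65 mm round, 190 mm high, standing to the far left.
- grease_pot: Bystander: pot, 64 mm round, 60 mm high, standing on the far part of the bench.
There are look-alikes about, which are no part of the job. There is more than one size of the mat; the job needs the smaller.

How it is judged (in metres and radians):
On the way, in this order (a step that is already met when the one before it is completed fails the run):
1. under the sander, both jaws of the reacher hold the indicator (at least 1.5 N each), squeezed by the hand on the trigger (contact force between each of jaw_l, jaw_r and indicator above 1.5 N and contact force between the fingers and trigger above 2 N and y of indicator in the frame of sander below 0.079 m), for 0.3 s.
2. the indicator is drawn out, its round body no longer under the sander's stand, still held by both jaws (contact force between each of jaw_l, jaw_r and indicator above 0.8 N and y of indicator in the frame of sander above 0.12 m), for 0.1 s.
At the end, for the whole second after the job is handed in: The indicator lies at rest, dial up, on the mat with its round body wholly on it (2 mm tolerance); the reacher lies flat and still on the bench with its trigger let go (below 0.06 rad) and does not touch the indicator (x of indicator in the frame of mat between -0.036 and 0.036 m and y of indicator in the frame of mat between -0.056 and 0.056 m and height (world z) of indicator between 0.002 and 0.008 m and angle between indicator's own z axis and vertical below 0.1 rad and linear speed of each of indicator, reacher below 0.02 m/s and contact force between reacher and indicator below 0.1 N and value of joint trigger below 0.06 rad and height (world z) of reacher between -0.005 and 0.012 m and angle between reacher's own z axis and vertical below 0.08 rad).
It fails at once if a jaw squeezes the indicator with more than 10 N, or it is pressed onto the mat or against the sander with more than 15 N (contact force between any of jaw_l, jaw_r and indicator above 10 N or contact force between indicator and mat above 15 N or contact force between indicator and sander above 15 N).
It fails at once if the hand or the arm touches the indicator (contact force between any of the fingers, the arm and indicator above 0.3 N).
It fails at once if the sander is bumped by the reacher or the robot (more than 12 N) (contact force between any of reacher, the arm, the fingers and sander above 12 N).
It fails at once if the indicator is dropped or flung (faster than 0.5 m/s) or tipped over (more than 35 degrees) (linear speed of indicator above 0.5 m/s or angle between indicator's own z axis and vertical above 0.61 rad).
It fails at once if another thing is shifted more than 30 mm (distance of any of hex_nut, socket, battery, screwdriver, spanner, spray_can, grease_pot from where it was at the start of the episode above 0.03 m).
It also fails if it takes over 72 s, if anything falls off the work surface, if the arm or the gripper's body presses on something with over 40 N, if the wrist force passes 120 N, or if a joint passes its speed limit or range.

### The arm

A 6-joint arm with a two-finger parallel gripper is mounted at the origin on the work surface. World frame = base frame: x ahead of the robot, y to its left, z up, the work surface at z = 0. Lengths are in mm, angles in degrees, forces in N, time in s.
With the tool pointing down it reaches from about 300 to 850 mm from the base axis. Payload 4.2 kg.
Tool frame: the origin (TCP) lies at the very end of the fingers, on their centre line; the grasp point (between the pads) lies 19 mm behind it; z points along the fingers, y is the line along which they close (so a half turn about z gives the same grasp; the last joint's range is limited). The gripper opens to 91 mm and grips with 3 to 60 N. Pads are 32 mm wide; open, the fingers measure 118 mm over their backs; the gripper's body (76 mm by 178 mm) begins 60 mm behind the grasp point.
Start: joints at [-64.343, 18.312, 89.639, -0, 72.044, -1.146], TCP at [259.288, -513.24, 191.276] pointing down, gripper open.
Joint ranges: [-177.97, 177.97], [-48.28, 115.42], [12.27, 149.76], [-77.06, 257.06], [2.81, 150.46], [-146.56, 146.56]. Speed limits (degrees/s): [147.25, 147.25, 180, 180, 180, 180].

### API

Orientations are given as [roll, pitch, yaw] about the fixed x, y, z axes, in that order (R = Rz(yaw) Ry(pitch) Rx(roll)).
In Python, from workcell import env, eyes gives the robot as it stands.
- The arm moves only by the tool send_rows, never from a script. Its argument "targets" is text: rows parted by semicolons, each of 7 numbers parted by spaces: the shift along the tool's x, y, z in m, then the turn, a rotation vector about the tool's x, y, z in degrees, then the opening in per cent of the stroke, from 0 (shut) to 100 (fully open). A call has 1 to 12 rows; each row is the pose to reach, as a shift and turn from the pose commanded when the call began, along the tool's axes at that moment; what a row does not reach only later rows make up. A row lasts 1/12 s, in which the tool goes at most 41.7 mm and 7.16 degrees, less where a joint would pass 70% of its speed; a pose out of reach is approached as far as the arm can. A call with a gripper value outside its range is refused whole. The fingers move at their own pace and stop on an object; "grip_force" is the grip in N (left out, the last holds). Time passes only in rows, so rows that repeat a pose let the fingers close. It gives the time, the measured TCP pose, the force, the opening and the grip force at its end, in the units of the state.
- env.state(): the state, without advancing time (a new reading comes with each control period).
- eyes.grab_frame(name): name is "scene" or "top" or "wrist"; returns a dict with "image" (400x640x3 uint8, blue, green, red), "fovy" (degrees; the focal length in pixels is half the picture's height over the tangent of half this angle, whatever the lens; pixels are square), "cx", "cy" (the principal point, pixels), "eye" and "attitude" of the camera in the world. Camera axes: x right, y up, looking along -z (the intrinsics and any distortion apply to the point x, -y, -z); pixel columns grow to the right and rows downward; lengths in mm; the calibration is good to about 2 mm. A picture is of the moment at which its call begins. There is no depth.
- env.job_done(): hands the job in; it is judged then, once.
The state is a dict: "time_s": time; "qpos": joint angles; "qvel": joint speeds; "effort": joint torques, N m; "ee_pos": TCP position; "ee_rot": TCP orientation; "force": force on the tool from outside, world axes, zero at the start; "torque": the same for the moment, N m; "gripper_width": finger opening in mm; "gripper_force": force on a finger pad.
Only numpy, scipy, OpenCV 4.12 (cv2) and the standard library are available. Lean on these libraries where they do the work, as an engineer would, in place of code of your own. Each camera call takes 0.05 s, during which the arm holds its last target. There are 200 camera calls.

## Working session

There is one attempt and no reset: what is moved stays moved. The work goes in short steps, Python scripts to look and compute and a tool call to move; the robot and the scene stay as the last step left them, time stands still between calls to the robot, and variables do not carry over. Pictures are saved under pics/ and viewed, at most 10 in all, crops included, and the job is handed in when it is done.

Besides the shell and the picture viewer there is one more tool, called as name(argument=value, ...) on one line, values as JSON. send_rows: Moves the arm, as the interface text tells. Its arguments: {"type":"object","properties":{"targets":{"type":"string"},"grip_force":{"type":"number"}},"required":["targets"]}

```bash
ls; mkdir -p pics
cat > h.py <<'E'
import numpy as np, cv2
from workcell import env, eyes
from scipy.spatial.transform import Rotation as R
def grab(n,save=None):
    f=eyes.grab_frame(n)
    if save: cv2.imwrite('pics/'+save,f['image'])
    return f
E
python3 - <<'E'
from h import *
for n in("scene","top"):
    f=grab(n,n+'0.png'); print(n,{k:v for k,v in f.items() if k!='image'})
print(env.state())
E
```

```text
pics
scene {'fovy': 48.662771409362165, 'cx': 317.6083816751196, 'cy': 201.10434976846582, 'eye': array([1180.70473657,  141.12783538, 1007.76647945]), 'attitude': array([34.69094247,  0.98247139, 93.46604294])}
top {'fovy': 46.563801794385725, 'cx': 326.7301015316155, 'cy': 196.08476920541588, 'eye': array([ 317.65741747,   73.52084007, 1135.2257955 ]), 'attitude': array([  9.40006777,  -1.55173644, -88.5105685 ])}
{'time_s': 0.1, 'qpos': array([-6.43435556e+01,  1.83480261e+01,  8.96983476e+01, -5.17353532e-04,
        7.20456057e+01, -1.14517688e+00]), 'qvel': array([-0.09484107, -0.09550027, -0.17305711,  0.10015454,  0.14889184,
        0.16356983]), 'effort': array([ 5.05157223e-04, -4.13335562e+01, -2.32510310e+01,  7.28705898e-02,
        4.21651674e-02, -6.64767526e-05]), 'ee_pos': array([ 259.0618555 , -512.78625102,  190.51115595]), 'ee_rot': array([-1.79908029e+02, -1.34647551e-03,  2.68017800e+01]), 'force': array([ 0.4995236 ,  1.13575163, -0.39764838]), 'torque': array([0.00217821, 0.01975469, 0.02369236]), 'gripper_force': 0.0, 'gripper_width': 91.05083791867438}
```

View pics/top0.png

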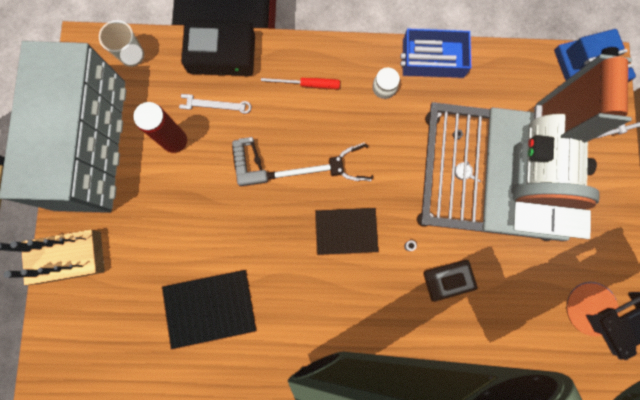

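View pics/scene0.png

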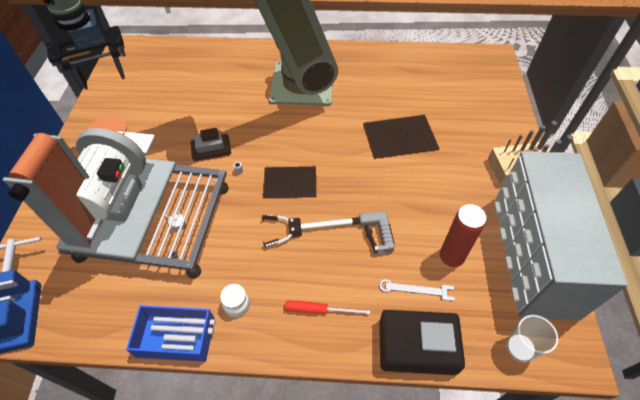

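Two mats: (347,231) and the larger (209,309). The smaller, at (347,231), fits the description and is the target. The reacher lies at (240..370,175), the indicator at about (463,171), and the hex nut at (458,134). One enlarged crop will confirm this, along with projected estimates.

```bash
cat >> h.py <<'E'
def cam(f):
    H=f['image'].shape[0]; fl=H/2/np.tan(np.radians(f['fovy']/2))
    return fl,R.from_euler('xyz',f['attitude'],degrees=True).as_matrix(),np.array(f['eye'])
def p2w(f,px,z):
    fl,A,e=cam(f); px=np.atleast_2d(px).astype(float)
    d=np.c_[(px[:,0]-f['cx'])/fl,-(px[:,1]-f['cy'])/fl,-np.ones(len(px))]@A.T
    return e+d*((z-e[2])/d[:,2])[:,None]
def w2p(f,w):
    fl,A,e=cam(f); c=(np.atleast_2d(w)-e)@A
    return np.c_[f['cx']-fl*c[:,0]/c[:,2],f['cy']+fl*c[:,1]/c[:,2]]
E
python3 - <<'E'
from h import *
f=grab("top"); im=f['image']; g=grab("scene")
big=cv2.resize(im[95:350,155:500],None,fx=2.3,fy=2.3,interpolation=cv2.INTER_CUBIC); cv2.imwrite('pics/c1.png',big)
np.set_printoptions(suppress=True,precision=1)
for F,nm in((f,'top'),(g,'scene')):
    v=F['image'].max(2); m=((v<60)*255).astype(np.uint8)
    cs,_=cv2.findContours(m,cv2.RETR_EXTERNAL,cv2.CHAIN_APPROX_NONE)
    for c in cs:
        if 800<cv2.contourArea(c)<12000:
            w=p2w(F,c[:,0],5)[:,:2].astype(np.float32); r=cv2.minAreaRect(w); print(nm,c[:,0].mean(0),np.array(r[0]),r[1],r[2])
print(p2w(f,[[238,162],[255,178],[338,167],[370,146],[372,178]],15))
print('shelf',p2w(f,[[433,105],[423,225]],55),'ind',p2w(f,[463,171],22), 'scene ind',p2w(g,[177,221],22))
E
```

```text
top [438.  380.6] [  71.7 -207.1] (660.0437622070312, 101.72120666503906) 85.82832336425781
top [620. 327.] [ 197.4 -664.5] (118.12592315673828, 133.9185791015625) 14.551565170288086
top [208.2 308.9] [229.2 319. ] (141.8206024169922, 197.27525329589844) 12.925634384155273
top [449.8 280.2] [ 309.3 -254.4] (72.05363464355469, 113.95159149169922) 16.35468864440918
top [346.9 230.3] [421.8  -2.2] (102.47798919677734, 141.36505126953125) 3.65059232711792
top [220.9  32.1] [915.6 333.9] (209.52175903320312, 249.43106079101562) 2.4691884517669678
scene [ 66.1 378.3] [ 978.  -440.2] (252.702392578125, 41.321327209472656) 72.7252426147461
scene [420.9 338.8] [860.8 336.7] (134.8433380126953, 181.0569610595703) 0.20326507091522217
scene [629.6 217.2] [487.9 904.6] (67.19043731689453, 251.5017547607422) 71.20054626464844
scene [569.   62.4] [-167.5  898.8] (221.7688446044922, 743.6868286132812) 56.50958251953125
scene [602.5  78.4] [ -98.4 1043.7] (40.241119384765625, 813.3168334960938) 56.00868225097656
scene [289.8  19. ] [-377.2  -73.4] (284.6920166015625, 126.98846435546875) 21.795934677124023
scene [65.4 41.1] [-211.3 -907. ] (695.6775512695312, 361.0829772949219) 42.49454116821289
[[582.2 268.5  15. ]
 [543.4 224.8  15. ]
 [577.6  22.1  15. ]
 [633.8 -56.6  15. ]
 [552.5 -62.5  15. ]]
shelf [[ 731.5 -205.7   55. ]
 [ 435.4 -178.7   55. ]] ind [[ 575.8 -286.8   22. ]] scene ind [[ 582.5 -284.8   22. ]]
```

View pics/c1.png

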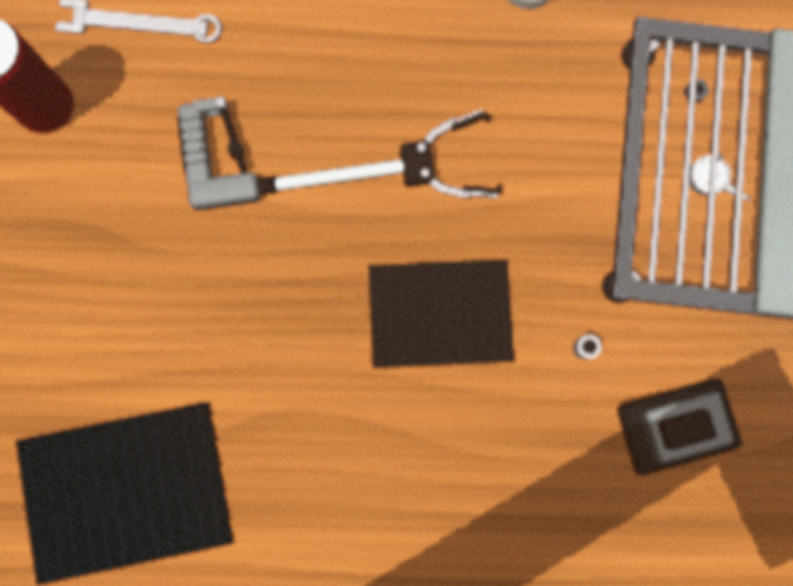

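The crop confirms it. The small mat is at crop (440,313), with its long side along world y. The jaws are open at crop (490,117) and (500,190). The indicator is at crop (710,174), with its stem towards (744,196), and the hex nut is at (696,90). First I move past the sander on the robot's side.

send_rows(targets="0.295 -0.426 -0.03 0 0 17 100;0.295 -0.426 -0.03 0 0 17 100;0.295 -0.426 -0.03 0 0 17 100;0.295 -0.426 -0.03 0 0 17 100;0.295 -0.426 -0.03 0 0 17 100;0.295 -0.426 -0.03 0 0 17 100;0.295 -0.426 -0.03 0 0 17 100;0.295 -0.426 -0.03 0 0 17 100;0.295 -0.426 -0.03 0 0 17 100;0.295 -0.426 -0.03 0 0 17 100;0.295 -0.426 -0.03 0 0 17 100;0.295 -0.426 -0.03 0 0 17 100")

```text
time_s: 1.2
ee_pos: [327.4, -17.0, 220.5]
ee_rot: [180.0, -0.1, 9.8]
force: [1.2, 0.3, 0.6]
gripper_width: 91.3
gripper_force: 0.0
```

Run:
```python
from h import *
np.set_printoptions(suppress=True,precision=1)
f=grab("top"); C=lambda x,y:(x/2.3+155,y/2.3+95)
head=p2w(f,C(418,163),30)[0]; sh=p2w(f,C(275,184),15)[0]; sh2=p2w(f,C(400,166.5),15)[0]; t=p2w(f,[C(489,117),C(499,190)],18)
grb=p2w(f,[C(180,108),C(193,207)],30); tr=p2w(f,C(243,150),15)[0]
print(head,sh,sh2,t,t.mean(0),grb,tr)
jm=t.mean(0); d=jm-sh; print('ang',np.degrees(np.arctan2(d[1],d[0])), np.degrees(np.arctan2(*(sh2-sh)[[1,0]])),np.degrees(np.arctan2(*(head-sh)[[1,0]])))
print('ind',p2w(f,C(710,174),22),'stem',p2w(f,C(744,196),10),'nut',p2w(f,C(696,90),13),'socket',p2w(f,C(588,347),30))
print('edge',p2w(f,[C(640,20),C(616,295)],60))
s=env.state(); print(s['ee_pos'],s['ee_rot'],s['time_s'],s['qpos'])
```

```text
[576.8  25.9  30. ] [552.4 177.4  15. ] [575.9  44.5  15. ] [[633.1 -50.3  18. ]
 [552.9 -62.   18. ]] [593.  -56.1  18. ] [[628.5 280.3  30. ]
 [522.  260.5  30. ]] [588.5 213.3  15. ]
ang -80.15626034236685 -80.00770865059113 -80.86085381776991
ind [[ 576.7 -288.6   22. ]] stem [[ 556.3 -329.1   10. ]] nut [[ 672.7 -278.1   13. ]] socket [[ 387.4 -154.5   30. ]]
edge [[ 732.9 -205.1   60. ]
 [ 438.9 -177.1   60. ]]
[328.5  -8.9 220.9] [-179.6   -0.2   10.4] 1.25 [ -4.   -6.1 113.6   0.4  72.4  75.5]
```

send_rows(targets="0.292 -0.196 0.05 0 0 0 100;0.292 -0.196 0.05 0 0 0 100;0.292 -0.196 0.05 0 0 0 100;0.292 -0.196 0.05 0 0 0 100;0.292 -0.196 0.05 0 0 0 100;0.292 -0.196 0.05 0 0 0 100;0.292 -0.196 0.05 0 0 0 100;0.292 -0.196 0.05 0 0 0 100;0.292 -0.196 0.05 0 0 0 100;0.292 -0.196 0.05 0 0 0 100;0.292 -0.196 0.05 0 0 0 100;0.292 -0.196 0.05 0 0 0 100")

```text
time_s: 2.25
ee_pos: [581.6, 223.2, 169.8]
ee_rot: [180.0, 0.1, 9.8]
force: [0.5, -0.0, 0.5]
gripper_width: 90.9
gripper_force: 0.0
```

Run:
```python
from h import *
np.set_printoptions(suppress=True,precision=1)
f=grab("wrist","w1.png"); print(env.state()['ee_pos'],env.state()['ee_rot'],f['eye'],f['attitude'],f['fovy'])
o=np.array([539.5,239.5]);d=np.array([.1736,-.985]);y=np.array([.985,.1736])
for n,a,b,z in(("grip back",-29,42,30),("trig front",34,42,15),("hous corner",45,-15,30),("grip end",-29,99,30),("head",216,0,30)): print(n,w2p(f,[*(o+a*d+b*y),z]))
```

```text
[581.6 223.  170.3] [180.    0.    9.8] [657.2 236.7 362.8] [-15.9  -0.  -80.2] 58.94912831121525
grip back [[260.2 177.8]]
trig front [[325.3 174.4]]
hous corner [[336.3 233. ]]
grip end [[257.4 117. ]]
head [[508.7 218.5]]
```

View pics/w1.png

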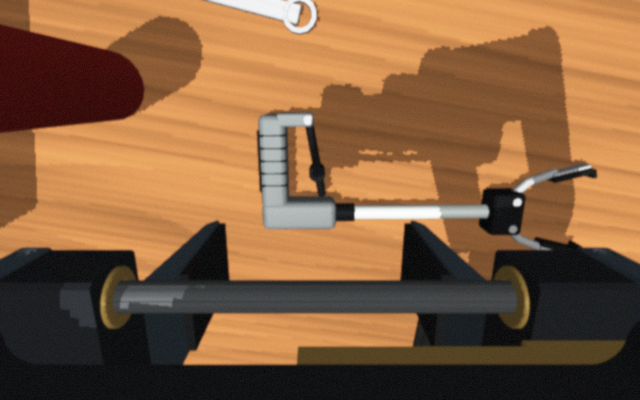

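The wrist view shows the reacher where I expected it, about 4 mm further along world +x. The grip back is at (260,175) and the trigger swelling at (317,172). Next I descend over the grip.

send_rows(targets="0.006 -0.019 0.03 0 0 0 100;0.006 -0.019 0.06 0 0 0 100;0.006 -0.019 0.1 0 0 0 100;0.006 -0.019 0.13 0 0 0 100;0.006 -0.019 0.15 0 0 0 100;0.006 -0.019 0.16 0 0 0 100;0.006 -0.019 0.166 0 0 0 100;0.006 -0.019 0.166 0 0 0 100;0.006 -0.019 0.166 0 0 0 80;0.006 -0.019 0.166 0 0 0 72", grip_force=8)

```text
time_s: 3.13
ee_pos: [586.2, 244.1, 6.1]
ee_rot: [-180.0, -0.2, 9.8]
force: [1.2, 0.5, -0.2]
gripper_width: 80.3
gripper_force: 0.0
```

send_rows(targets="0 0 0 0 0 0 70;0 0 0 0 0 0 68;0 0 0 0 0 0 67;0 0 0 0 0 0 66;0 0 0 0 0 0 65;0 0 0 0 0 0 64;0 0 0 0 0 0 64;0 0 0 0 0 0 64", grip_force=13)

```text
time_s: 3.8
ee_pos: [585.2, 244.1, 4.3]
ee_rot: [-180.0, -0.0, 9.8]
force: [0.9, 2.0, 1.7]
gripper_width: 58.4
gripper_force: 1.3
```

Run:
```python
from h import *
f=grab("wrist","w2.png")
```

```text
(no output)
```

View pics/w2.png

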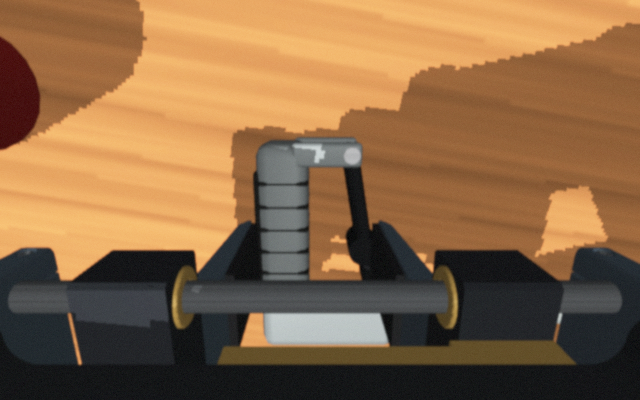

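Run:
```python
from h import *
np.set_printoptions(suppress=True,precision=1)
f=grab("wrist"); s=env.state(); p=s['ee_pos'];T=R.from_euler('xyz',s['ee_rot'],degrees=True).as_matrix()
for x,y,z in((-16,29,0),(16,29,0),(16,-29,0),(0,29,-11),(0,0,-11),(16,29,-26),(-16,29,-26)): print((x,y,z),w2p(f,p+T@[x,y,z]))
print('swelling',p2w(f,[[357,245]],20),(p2w(f,[[357,245],[258,200],[258,150]],20)-p)@T,(p2w(f,[[351,143]],30)-p)@T,(p2w(f,[[265,340]],30)-p)@T, s['gripper_width'],s['gripper_force'],s['force'])
```

```text
(-16, 29, 0) [[363.6 260. ]]
(16, 29, 0) [[365.8 208.8]]
(16, -29, 0) [[264.4 208.7]]
(0, 29, -11) [[367.4 242.3]]
(0, 0, -11) [[315.1 242.3]]
(16, 29, -26) [[373.  224.3]]
(-16, 29, -26) [[370.2 281.7]]
swelling [[589.4 221.6  20. ]] [[  0.5  22.7 -15.8]
 [ 25.7 -29.8 -15.8]
 [ 51.8 -28.7 -15.8]] [[ 56.5  16.8 -25.8]] [[-52.1 -27.7 -25.8]] 58.11774075503435 1.2183461710810661 [0.2 2.5 1.9]
```

send_rows(targets="0 0 0 0 0 0 55;0 0 0 0 0 0 55;0 0 0 0 0 0 55;0 0 0 0 0 0 55", grip_force=13)

```text
time_s: 4.23
ee_pos: [584.7, 243.6, 3.9]
ee_rot: [180.0, 0.0, 9.8]
force: [-0.1, 2.3, 1.7]
gripper_width: 50.3
gripper_force: 1.1
```

Run:
```python
from h import *
np.set_printoptions(suppress=True,precision=1)
f=grab("wrist"); cv2.imwrite('pics/w3.png',cv2.resize(f['image'][100:360,180:440],None,fx=2,fy=2))
g=grab("top"); cv2.imwrite('pics/t3.png',cv2.resize(g['image'][90:260,225:500],None,fx=2.8,fy=2.8,interpolation=cv2.INTER_CUBIC))
s=env.state(); print(s['gripper_width'],s['gripper_force'],s['force'],s['ee_pos'])
```

```text
49.785929833445024 1.0157669708132744 [-0.9  2.7  0.3] [584.7 243.6   3.9]
```

View pics/t3.png

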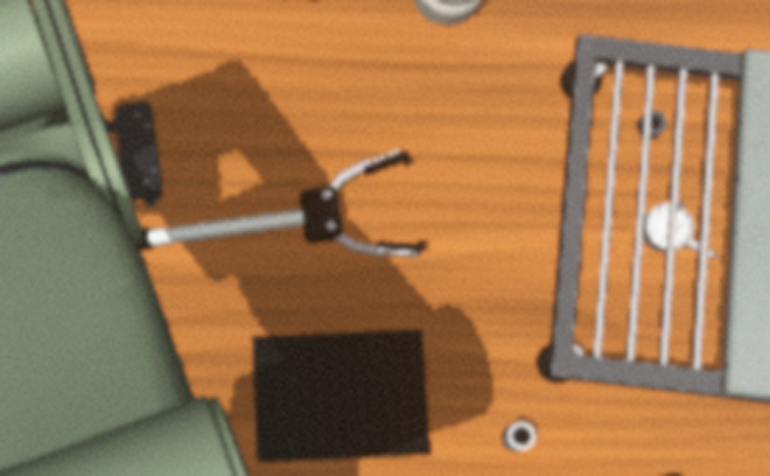

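View pics/w3.png

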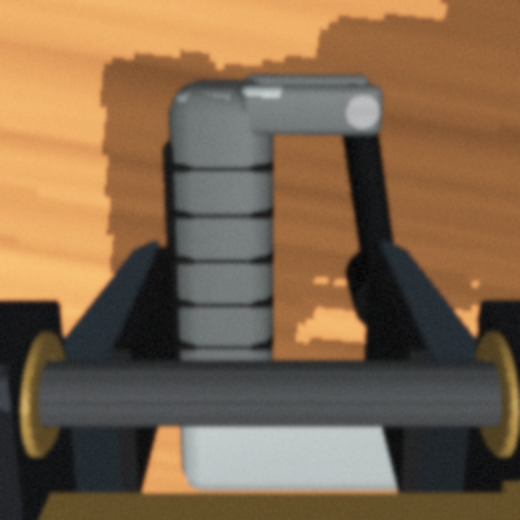

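send_rows(targets="0 0 0 0 0 0 50;0 0 0 0 0 0 50;0 0 0 0 0 0 50;0 0 0 0 0 0 50;0 0 0 0 0 0 50;0 0 0 0 0 0 50", grip_force=16)

```text
time_s: 4.83
ee_pos: [584.7, 243.6, 4.0]
ee_rot: [180.0, 0.0, 9.8]
force: [-0.7, 1.5, -0.8]
gripper_width: 45.9
gripper_force: 0.7
```

```bash
cat >> h.py <<'E'
def jaws(g,x0=335,x1=400,y0=120,y1=200):
    "dark blobs (head, pads) in top view"
    v=g['image'].max(2)[y0:y1,x0:x1]; m=((v<75)*255).astype(np.uint8)
    n,l,st,c=cv2.connectedComponentsWithStats(m)
    for i in range(1,n):
        if st[i,4]>6:
            px=c[i]+[x0,y0]; print('blob',px.round(1),st[i,2:].tolist(),p2w(g,px,15)[0].round(0))
E
python3 - <<'E'
from h import *
np.set_printoptions(suppress=True,precision=1)
g=grab("top"); s=env.state(); print(s['gripper_width'],s['gripper_force'],s['force'],s['ee_pos']); jaws(g)
o=cv2.imread('pics/top0.png'); g['image']=o; print('orig'); jaws(g)
E
```

```text
45.4583438203644 0.6576400436460972 [-0.7  1.1  0.2] [584.7 243.6   3.9]
blob [364.3 147.5] [15, 6, 16] [629. -42.  15.]
blob [339.9 166.9] [13, 19, 178] [578.  17.  15.]
orig
blob [337.5 166.4] [8, 15, 65] [579.  23.  15.]
```

Run:
```python
from h import *
w=grab("wrist")['image'][110:350,200:430]; t=grab("top")['image'][110:220,225:400]; s=grab("scene")['image'][170:290,240:420]
o=np.zeros((600,800,3),np.uint8)
o[:480,:460]=cv2.resize(w,(460,480),interpolation=3)
o[:214,460:]=cv2.resize(t,(340,214),interpolation=3); o[220:447,460:]=cv2.resize(s,(340,227),interpolation=3)
cv2.imwrite('pics/m1.png',o)
```

```text
(no output)
```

View pics/m1.png

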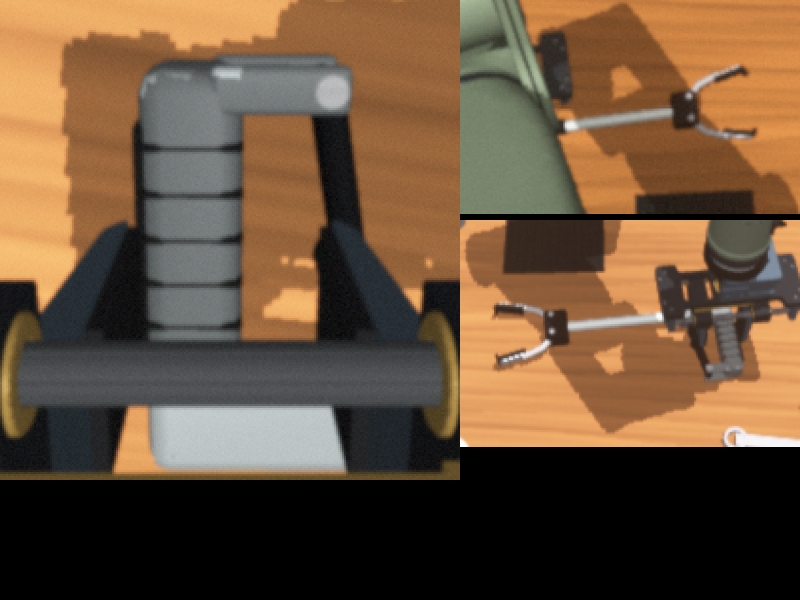

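m1 shows the jaws still fully open and the blade at rest, with the front finger covering the swelling. So the finger isn't bearing on the trigger. I'll open a little and check whether that drags the reacher, which would mean the finger is inside the gap.

send_rows(targets="0 0 0 0 0 0 60;0 0 0 0 0 0 65;0 0 0 0 0 0 68;0 0 0 0 0 0 68;0 0 0 0 0 0 68", grip_force=5)

```text
time_s: 5.45
ee_pos: [585.0, 243.6, 4.2]
ee_rot: [180.0, -0.0, 9.8]
force: [-0.1, 0.1, 0.5]
gripper_width: 62.3
gripper_force: 0.0
```

Run:
```python
from h import *
np.set_printoptions(suppress=True,precision=1)
g=grab("top"); s=env.state(); print(s['gripper_width'],s['gripper_force'],s['force'],s['ee_pos']); jaws(g)
w=grab("wrist","w5.png")
for n in('w2.png','w5.png'):
    im=cv2.imread('pics/'+n); v=im.max(2)
    for r in(180,200,215,235,245,255):
        m=(v[r]<50).astype(int); e=np.flatnonzero(np.diff(m)); print(n,r,e[(e>200)&(e<440)])
```

```text
62.06162896007072 0.0 [ 0.5 -1.1  0.7] [585.  243.7   4.2]
blob [363.9 147.5] [14, 6, 15] [629. -41.  15.]
blob [339.9 167. ] [13, 18, 177] [578.  17.  15.]
w2.png 180 [253 257 345 361]
w2.png 200 [254 258 348 364]
w2.png 215 [255 258 351 366]
w2.png 235 [236 237 242 259 346 386 393 395]
w2.png 245 [230 231 237 260 347 392 396 397 399 400]
w2.png 255 [231 260 350 396 405 406 435]
w5.png 180 [266 270 357 374]
w5.png 200 [267 271 360 377]
w5.png 215 [267 271 362 379]
w5.png 235 [237 253 268 272 357 391 396 397 398 399 400 401]
w5.png 245 [220 221 232 253 269 272 358 396 399 400 409 411]
w5.png 255 [211 213 215 216 227 254 269 273 362 403 404 406 414 415]
```

send_rows(targets="0 0 0 0 0 0 100;0 0 0 0 0 0 100;0 0 0 0 0 0 100;0 0.003 0 0 0 0 100;0 0.006 0 0 0 0 100;0 0.006 0.001 0 0 0 100;0 0.006 0.002 0 0 0 100;0 0.006 0.003 0 0 0 100;0 0.006 0.003 0 0 0 100")

```text
time_s: 6.3
ee_pos: [585.8, 237.8, 0.8]
ee_rot: [180.0, 0.0, 9.8]
force: [-0.6, -0.5, 0.1]
gripper_width: 91.0
gripper_force: 0.0
```

Run:
```python
from h import *
np.set_printoptions(suppress=True,precision=1)
g=grab("top"); s=env.state(); print(s['gripper_width'],s['gripper_force'],s['force'],s['ee_pos'],s['qpos']); jaws(g)
w=grab("wrist")['image'][120:320,190:450]; sc=grab("scene"); p=w2p(sc,[585,240,15])[0].astype(int); print(p)
c=sc['image'][p[1]-55:p[1]+35,p[0]-60:p[0]+60]
o=np.zeros((600,800,3),np.uint8); o[:307,:400]=cv2.resize(w,(400,307),interpolation=3); o[:300,400:]=cv2.resize(c,(400,300),interpolation=3)
cv2.imwrite('pics/m2.png',o[:310])
```

```text
91.00309870306985 0.0 [ 0.  -0.5  0.7] [585.8 237.8   0.9] [ 21.1  32.8  95.5  -0.   51.7 101.3]
blob [364.3 147.5] [15, 6, 16] [629. -42.  15.]
blob [339.9 166.9] [13, 19, 180] [578.  17.  15.]
[375 231]
```

View pics/m2.png

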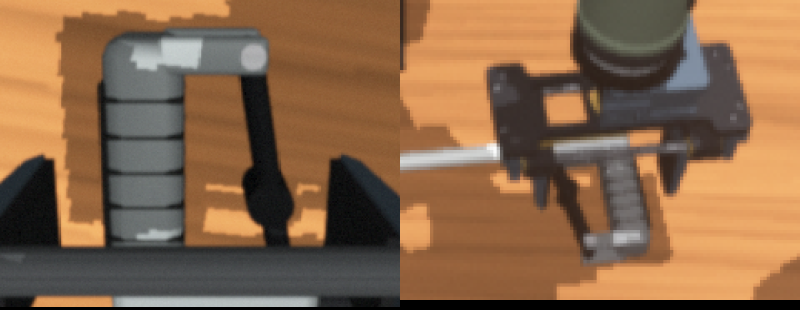

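Run:
```python
from h import *
np.set_printoptions(suppress=True,precision=1)
g=grab("scene"); f=grab("wrist"); s=env.state(); p=s['ee_pos'];T=R.from_euler('xyz',s['ee_rot'],degrees=True).as_matrix()
for z in(0,-15,-30):
  print(z,[w2p(g,p+T@[x,y,z])[0] for x in(-14,14) for y in(50,-50)],[w2p(f,p+T@[x,y,z])[0] for x in (0,14) for y in (-45.5,45.5)])
```

```text
0 [array([355. , 232.2]), array([392.4, 228.2]), array([356.7, 241.4]), array([394.6, 237.4])] [array([237. , 234.8]), array([392.8, 235. ]), array([235.5, 212. ]), array([394.3, 212.2])]
-15 [array([355.3, 229.2]), array([393.1, 225.3]), array([357.1, 238.5]), array([395.4, 234.4])] [array([231.2, 245. ]), array([398.6, 245.2]), array([229.5, 220.7]), array([400.4, 220.8])]
-30 [array([355.6, 226.2]), array([393.8, 222.2]), array([357.4, 235.5]), array([396.1, 231.5])] [array([224.4, 256.9]), array([405.5, 257.1]), array([222.4, 230.8]), array([407.5, 230.9])]
```

send_rows(targets="0 0 0.001 0 0 0 100;0 0 0.002 0 0 0 100;0 0 0.003 0 0 0 100;0 0 0.003 0 0 0 100")

```text
time_s: 6.88
ee_pos: [585.7, 237.8, -2.2]
ee_rot: [180.0, 0.0, 9.8]
force: [-0.7, -0.1, 0.3]
gripper_width: 91.1
gripper_force: 0.0
```

send_rows(targets="0 0 0.001 0 0 0 100;0 0 0.002 0 0 0 100;0 0 0.003 0 0 0 100;0 0 0.004 0 0 0 100;0 0 0.004 0 0 0 100")

```text
time_s: 7.3
ee_pos: [585.8, 237.8, -6.2]
ee_rot: [180.0, 0.0, 9.8]
force: [0.2, -1.0, -0.2]
gripper_width: 91.5
gripper_force: 0.0
```

send_rows(targets="0 0 0.001 0 0 0 100;0 0 0.002 0 0 0 100;0 0 0.003 0 0 0 100;0 0 0.004 0 0 0 100;0 0 0.004 0 0 0 100")

```text
time_s: 7.72
ee_pos: [585.8, 237.8, -10.1]
ee_rot: [180.0, 0.0, 9.8]
force: [0.0, -0.5, -0.3]
gripper_width: 91.6
gripper_force: 0.0
```

The real fingertips evidently end above the reported TCP, since there is no contact at -10 mm. I keep feeling down gently.

send_rows(targets="0 0 0.001 0 0 0 100;0 0 0.002 0 0 0 100;0 0 0.003 0 0 0 100;0 0 0.004 0 0 0 100;0 0 0.004 0 0 0 100")

```text
time_s: 8.13
ee_pos: [585.8, 237.8, -14.2]
ee_rot: [180.0, 0.0, 9.8]
force: [0.3, -0.9, 0.1]
gripper_width: 91.0
gripper_force: 0.0
```

send_rows(targets="0 0 0.001 0 0 0 100;0 0 0.002 0 0 0 100;0 0 0.002 0 0 0 100")

```text
time_s: 8.38
ee_pos: [585.8, 237.8, -16.1]
ee_rot: [180.0, 0.0, 9.8]
force: [-0.5, 0.3, -0.7]
gripper_width: 91.2
gripper_force: 0.0
```

send_rows(targets="0 0 0.001 0 0 0 100;0 0 0.002 0 0 0 100;0 0 0.002 0 0 0 100")

```text
time_s: 8.63
ee_pos: [585.8, 237.8, -18.1]
ee_rot: [180.0, 0.0, 9.8]
force: [-0.1, -1.0, -0.0]
gripper_width: 91.3
gripper_force: 0.0
```

send_rows(targets="0 0 0 0 0 0 80;0 0 0 0 0 0 74;0 0 0 0 0 0 70;0 0 0 0 0 0 66;0 0 0 0 0 0 64;0 0 0 0 0 0 64;0 0 0 0 0 0 64;0 0 0 0 0 0 64", grip_force=13)

```text
time_s: 9.3
ee_pos: [585.9, 237.7, -17.9]
ee_rot: [180.0, 0.0, 9.8]
force: [-0.3, -0.7, 1.0]
gripper_width: 62.7
gripper_force: 13.0
```

Run:
```python
from h import *
np.set_printoptions(suppress=True,precision=1)
g=grab("top"); s=env.state(); print(s['gripper_width'],s['gripper_force'],s['force'],s['ee_pos']); jaws(g)
```

```text
62.34817195473514 12.998434156179428 [-0.4 -1.3  0.1] [585.9 237.7 -17.9]
blob [363.6 147.6] [15, 6, 20] [629. -41.  15.]
blob [339.5 166.9] [12, 19, 167] [578.  18.  15.]
```

The grip is now real: 13 N at 62.5 mm, so the trigger is barely off rest. I'll lift 2 mm and swing the reacher in front of the gap.

send_rows(targets="0 0 -0.002 0 0 0 64;0.008 0.017 -0.002 0 0 2.2 64;0.017 0.035 -0.002 0 0 4.4 64;0.025 0.052 -0.002 0 0 6.7 64;0.034 0.069 -0.002 0 0 8.9 64;0.042 0.086 -0.002 0 0 11.1 64;0.051 0.104 -0.002 0 0 13.3 64;0.059 0.121 -0.002 0 0 15.6 64;0.067 0.138 -0.002 0 0 17.8 64;0.067 0.138 -0.002 0 0 17.8 64;0.067 0.138 -0.002 0 0 17.8 64")

```text
time_s: 10.27
ee_pos: [675.7, 112.5, -16.3]
ee_rot: [-180.0, 0.0, -8.1]
force: [0.2, -0.3, -2.4]
gripper_width: 62.4
gripper_force: 13.0
```

Run:
```python
from h import *
np.set_printoptions(suppress=True,precision=1)
s=env.state(); print(s['gripper_width'],s['gripper_force'],s['force'],s['ee_pos'],s['ee_rot'])
g=grab("top"); jaws(g,330,440,120,215)
p=s['ee_pos'];T=R.from_euler('xyz',s['ee_rot'],degrees=True).as_matrix()
for n,a in (("jaw",(-42,281,0)),("head",(-42,214,0)),("padL",(-6,281,0)),("padR",(-78,281,0))):
    q=p+T@np.array(a); q[2]=17; print(n,q,w2p(g,q))
for nm,z in(("top",22),("scene",22)):
    f=grab(nm); im=f['image'].astype(int); c=w2p(f,[577,-288,22])[0].round().astype(int)
    sub=im[c[1]-16:c[1]+17,c[0]-16:c[0]+17]; m=(sub.min(2)>165)
    n,l,st,ce=cv2.connectedComponentsWithStats(m.astype(np.uint8)*255)
    for i in range(1,n):
        if st[i,4]>15: px=ce[i]+c-16; print(nm,px,st[i].tolist(),p2w(f,px,22)[0])
    if nm=='top': t=f
    cv2.imwrite('pics/%s_ind.png'%nm,f['image'])
    print('\n'.join(' '.join('%3d'%v for v in r[::1]) for r in sub.min(2)[4:30,4:30]) if nm=='top' else '')
```

```text
62.41130634162367 12.993188202381134 [ 0.2 -0.3 -2.4] [675.7 112.5 -16.3] [-180.     0.    -8.1]
blob [427.8 121.3] [4, 4, 11] [ 703. -202.   15.]
blob [414.3 148. ] [15, 3, 19] [ 632. -168.   15.]
blob [384.6 158.4] [15, 19, 205] [603. -93.  15.]
jaw [ 594.6 -159.8   17. ] [[411.4 162.4]]
head [604.  -93.5  17. ] [[384.8 157.9]]
padL [ 630.2 -164.9   17. ] [[413.3 148.6]]
padR [ 558.9 -154.7   17. ] [[409.4 176.4]]
top [453.1 170.6] [5, 0, 4, 33, 54] [ 575.9 -262.1   22. ]
top [466.5 171. ] [9, 0, 23, 33, 313] [ 576.  -295.5   22. ]
 65  92 162 192 144  88  71  67  69  67  69  66  60 101 170 186 135  86  70  74  72  73  72  68  80 136
 67  93 166 187 145  87  72  67  72  69  70  69  64 106 175 187 137  87  73  72  73  71  70  70  85 147
 70  99 166 189 139  84  72  72  73  79  87  93  96 126 180 187 144  98  78  71  73  70  74  69  89 154
 72 102 170 191 145  85  75  82  95 114 137 156 157 156 184 183 145 109  82  75  73  72  76  72  88 157
 71 102 172 190 141  87  89 121 150 166 191 206 200 184 192 179 151 125 100  80  72  70  74  67  91 162
 72 112 175 186 136 102 126 169 197 203 
[... 1569 characters left out ...]
55 190 174 134 113  99  84  85  92 103 127 130 169 195
124 179 180 126  81  75  78  77  78  78  78  99 156 191 170 120  87  79  81  81  83  81  81 105 160 195
133 178 166 113  79  75  70  71  74  76  72  88 156 193 163 105  83  77  79  80  80  77  68  90 167 195
142 183 167 111  81  72  76  71  73  70  72  90 156 193 157 102  79  74  75  77  77  77  61  88 163 192
153 191 164 106  82  75  73  77  75  78  68  95 159 190 154  96  76  73  74  76  76  73  63  94 169 188
156 191 163 104  78  74  75  73  75  71  73  93 164 192 146  95  77  71  70  76  77  71  65  98 167 191
scene [174.7 218.4] [0, 0, 31, 33, 354] [ 574.7 -292.9   22. ]
scene [190.3 229.3] [28, 19, 5, 14, 29] [ 606.2 -243.7   22. ]
```

The reacher is carried level, with its head and left pad within 1 px of prediction. The indicator is at about (577,-289), straight ahead along tool y. I advance 100 mm and check.

send_rows(targets="0 0.008 0 0 0 0 64;0 0.018 0 0 0 0 64;0 0.028 0 0 0 0 64;0 0.038 0 0 0 0 64;0 0.048 0 0 0 0 64;0 0.058 0 0 0 0 64;0 0.068 0 0 0 0 64;0 0.077 0 0 0 0 64;0 0.085 0 0 0 0 64;0 0.092 0 0 0 0 64;0 0.095 0 0 0 0 64;0 0.095 0 0 0 0 64")

```text
time_s: 11.42
ee_pos: [662.2, 18.4, -15.8]
ee_rot: [180.0, 0.0, -8.0]
force: [-0.1, 0.0, -2.5]
gripper_width: 62.1
gripper_force: 13.0
```

Run:
```python
from h import *
np.set_printoptions(suppress=True,precision=1)
s=env.state(); print(s['gripper_width'],s['gripper_force'],s['force'],s['ee_pos'],s['ee_rot'])
g=grab("top"); p=s['ee_pos'];T=R.from_euler('xyz',s['ee_rot'],degrees=True).as_matrix()
im=g['image'].copy(); big=cv2.resize(im[110:220,380:500],None,fx=5,fy=5,interpolation=3)
def mk(q,col): 
    u=(w2p(g,q)[0]-[380,110]+.5)*5; cv2.circle(big,tuple(u.astype(int)),4,col,1)
for a in((-42,281),(-6,262),(-6,300),(-78,262),(-78,300),(-42,214)):
    q=p+T@np.array([*a,0]);q[2]=17; mk(q,(0,0,255)); print(q)
for t in np.linspace(0,6.28,24): mk([577+21*np.cos(t),-289+21*np.sin(t),22],(255,0,0))
cv2.imwrite('pics/m3.png',big)
```

```text
62.058738120708696 12.996068000793457 [-0.1  0.  -2.5] [662.2  18.4 -15.8] [180.   0.  -8.]
[ 581.3 -253.9   17. ]
[ 619.6 -240.2   17. ]
[ 614.3 -277.8   17. ]
[ 548.3 -230.1   17. ]
[ 543.  -267.7   17. ]
[ 590.7 -187.6   17. ]
```

View pics/m3.png

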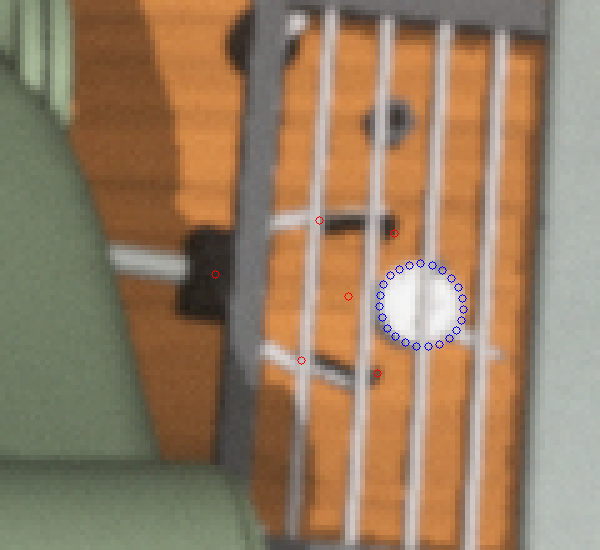

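This view shows the open jaws straddling the line to the indicator, with pads at (360,222) and (345,370) and the body at (421,305) inside the drawn circle. I advance the last 35 mm.

send_rows(targets="0 0.005 0 0 0 0 64;0 0.01 0 0 0 0 64;0 0.015 0 0 0 0 64;0 0.02 0 0 0 0 64;0 0.025 0 0 0 0 64;0 0.03 0 0 0 0 64;0 0.034 0 0 0 0 64;0 0.035 0 0 0 0 64;0 0.035 0 0 0 0 64")

```text
time_s: 12.22
ee_pos: [657.4, -15.9, -15.8]
ee_rot: [180.0, -0.0, -8.0]
force: [-0.5, -0.2, -2.4]
gripper_width: 62.2
gripper_force: 13.0
```

send_rows(targets="0 0 0 0 0 0 66;0 0 0 0 0 0 65;0 0 0 0 0 0 64;0 0 0 0 0 0 63;0 0 0 0 0 0 62;0 0 0 0 0 0 61;0 0 0 0 0 0 60;0 0 0 0 0 0 60", grip_force=20)

```text
time_s: 12.88
ee_pos: [657.1, -15.4, -15.9]
ee_rot: [-180.0, 0.0, -8.0]
force: [-0.1, 0.3, -2.4]
gripper_width: 55.0
gripper_force: 17.4
```

send_rows(targets="0 0 0 0 0 0 59.5;0 0 0 0 0 0 59;0 0 0 0 0 0 58.5;0 0 0 0 0 0 58;0 0 0 0 0 0 57.5;0 0 0 0 0 0 57;0 0 0 0 0 0 57", grip_force=22)

```text
time_s: 13.47
ee_pos: [657.4, -15.5, -15.8]
ee_rot: [180.0, -0.0, -8.0]
force: [-0.9, 0.1, -1.9]
gripper_width: 53.7
gripper_force: 21.9
```

send_rows(targets="0 0 0 0 0 0 54;0 0 0 0 0 0 52;0 0 0 0 0 0 50;0 0 0 0 0 0 50", grip_force=26)

```text
time_s: 13.8
ee_pos: [657.4, -15.4, -15.9]
ee_rot: [180.0, -0.0, -8.0]
force: [-0.5, -0.0, -1.7]
gripper_width: 53.2
gripper_force: 25.8
```

send_rows(targets="0 0 0 0 0 0 50;0 0 0 0 0 0 50;0 0 0 0 0 0 48;0 0 0 0 0 0 48;0 0 0 0 0 0 48;0 0 0 0 0 0 48", grip_force=29)

```text
time_s: 14.3
ee_pos: [657.4, -15.5, -15.8]
ee_rot: [180.0, -0.0, -8.0]
force: [-0.1, 0.7, -2.2]
gripper_width: 53.4
gripper_force: 28.8
```

```bash
cat >> h.py <<'E'
def disc(g,guess,z,r=16,th=175):
    im=g['image'].min(2); c=w2p(g,[*guess,z])[0].round().astype(int)
    m=((im[c[1]-r:c[1]+r+1,c[0]-r:c[0]+r+1]>th)*255).astype(np.uint8)
    m=cv2.morphologyEx(m,cv2.MORPH_OPEN,np.ones((5,5),np.uint8))
    n,l,st,ce=cv2.connectedComponentsWithStats(m)
    for i in range(1,n): print('disc',ce[i]+c-r,st[i].tolist(),p2w(g,ce[i]+c-r,z)[0].round(1))
def pose():
    s=env.state(); p=s['ee_pos'];T=R.from_euler('xyz',s['ee_rot'],degrees=True).as_matrix()
    print('hand',p.round(1),s['ee_rot'].round(1),'w',round(s['gripper_width'],1),'gf',round(s['gripper_force'],1),'F',s['force'].round(1),'t',s['time_s'],'jaws',(p+T@[-42,281,0]).round(1)[:2])
    return p,T
E
python3 - <<'E'
from h import *
pose(); disc(grab("top"),(577,-289),22)
E
```

```text
hand [657.4 -15.5 -15.8] [180.  -0.  -8.] w 53.4 gf 28.8 F [-0.1  0.7 -2.2] t 14.3 jaws [ 576.7 -287.9]
disc [464.94818653 167.86010363] [9, 6, 16, 15, 193] [ 583.9 -291.9   22. ]
```

send_rows(targets="0 0 -0.001 0 0 0 48;0 0 -0.003 0 0 0 48;0 0 -0.005 0 0 0 48;0 0 -0.006 0 0 0 48;0 -0.003 -0.006 0 0 0 48;0 -0.009 -0.006 0 0 0 48;0 -0.017 -0.006 0 0 0 48;0 -0.025 -0.006 0 0 0 48;0 -0.033 -0.006 0 0 0 48;0 -0.041 -0.006 0 0 0 48;0 -0.047 -0.006 0 0 0 48;0 -0.05 -0.006 0 0 0 48")

```text
time_s: 15.35
ee_pos: [664.5, 35.5, -9.9]
ee_rot: [-180.0, -0.0, -7.9]
force: [-0.2, 0.2, -3.3]
gripper_width: 53.6
gripper_force: 28.9
```

Run:
```python
from h import *
pose(); disc(grab("top"),(584,-242),28,22)
```

```text
hand [664.5  35.5  -9.9] [-180.    -0.    -7.9] w 53.6 gf 28.9 F [-0.2  0.2 -3.3] t 15.35 jaws [ 584.2 -237. ]
disc [445.33031674 163.95927602] [13, 11, 18, 16, 221] [ 590.7 -241.4   28. ]
```

It's carried: the wrist force is up by 0.9 N and the disc moves with the jaws. I draw it fully out and lift.

send_rows(targets="0 -0.004 -0.001 0 0 0 48;0 -0.012 -0.002 0 0 0 48;0 -0.022 -0.003 0 0 0 48;0 -0.032 -0.004 0 0 0 48;0 -0.043 -0.005 0 0 0 48;0 -0.054 -0.006 0 0 0 48;0 -0.065 -0.007 0 0 0 48;0 -0.076 -0.008 0 0 0 48;0 -0.086 -0.009 0 0 0 48;0 -0.094 -0.01 0 0 0 48;0 -0.099 -0.01 0 0 0 48;0 -0.1 -0.01 0 0 0 48")

```text
time_s: 16.4
ee_pos: [678.5, 134.3, 0.2]
ee_rot: [-180.0, -0.0, -7.9]
force: [-0.1, -0.6, -3.5]
gripper_width: 53.3
gripper_force: 28.9
```

Run:
```python
from h import *
p,T=pose(); g=grab("top"); disc(g,(602,-141),38,22); disc(grab("scene"),(602,-141),38,22)
print('need tool delta', T.T@np.array([461-p[0],321-p[1],0]))
```

```text
hand [6.785e+02 1.343e+02 2.000e-01] [-180.    -0.    -7.9] w 53.3 gf 28.9 F [-0.1 -0.6 -3.5] t 16.4 jaws [ 598.1 -138.2]
disc [405.66176471 156.18627451] [15, 14, 16, 15, 204] [ 604.6 -141.5   38. ]
disc [227.57458564 228.37016575] [14, 18, 16, 14, 181] [ 607.8 -141.9   38. ]
need tool delta [-2.41187658e+02 -1.54894013e+02 -6.59606153e-02]
```

send_rows(targets="-0.006 -0.004 0 0 0 -0.2 48;-0.018 -0.011 0 0 0 -0.6 48;-0.034 -0.021 0 0 0 -1.1 48;-0.051 -0.032 0 0 0 -1.6 48;-0.068 -0.043 0 0 0 -2.2 48;-0.085 -0.054 0 0 0 -2.7 48;-0.102 -0.064 0 0 0 -3.2 48;-0.119 -0.075 0 0 0 -3.8 48;-0.136 -0.086 0 0 0 -4.3 48;-0.153 -0.097 0 0 0 -4.9 48;-0.17 -0.107 0 0 0 -5.4 48;-0.185 -0.117 0 0 0 -5.9 48")

```text
time_s: 17.5
ee_pos: [509.0, 275.1, 0.3]
ee_rot: [180.0, 0.1, -2.1]
force: [0.4, 0.2, -3.0]
gripper_width: 53.0
gripper_force: 28.9
```

Run:
```python
from h import *
p,T=pose()
print('need', T.T@np.array([454-p[0],324-p[1],0]))
```

```text
hand [5.090e+02 2.751e+02 3.000e-01] [ 1.8e+02  1.0e-01 -2.1e+00] w 53.0 gf 28.9 F [ 0.4  0.2 -3. ] t 17.5 jaws [456.9  -4.2]
need [-5.67002945e+01 -4.68596506e+01  3.90729397e-02]
```

send_rows(targets="-0.012 -0.01 0 0 0 -0.4 48;-0.024 -0.02 0 0 0 -0.8 48;-0.036 -0.03 0 0 0 -1.3 48;-0.046 -0.038 0 0 0 -1.7 48;-0.053 -0.044 0 0 0 -2 48;-0.057 -0.047 0 0 0 -2.1 48;-0.057 -0.047 0 0 0 -2.1 48;-0.057 -0.047 0 0 0 -2.1 48")

```text
time_s: 18.17
ee_pos: [456.3, 323.7, 0.2]
ee_rot: [180.0, -0.0, 0.0]
force: [0.2, 0.6, -3.1]
gripper_width: 53.4
gripper_force: 28.9
```

Run:
```python
from h import *
p,T=pose(); q=p+T@[-35,284,0]
g=grab("top"); disc(g,q[:2],38,20); disc(grab("scene"),q[:2],38,20)
v=g['image'].max(2); m=((v<60)*255).astype(np.uint8)[180:265,300:390]
n,l,st,ce=cv2.connectedComponentsWithStats(m)
for i in range(1,n):
  if st[i,4]>60: print(st[i].tolist(),p2w(g,[[300+st[i,0],180+st[i,1]],[300+st[i,0]+st[i,2],180+st[i,1]+st[i,3]]],5))
```

```text
hand [4.563e+02 3.237e+02 2.000e-01] [180.  -0.   0.] w 53.4 gf 28.9 F [ 0.2  0.6 -3.1] t 18.1667 jaws [414.4  42.7]
disc [328.38947368 228.78947368] [14, 14, 10, 12, 95] [421.8  42.6  38. ]
disc [301. 175.] [15, 18, 5, 7, 35] [425.6  32.4  38. ]
disc [307. 175.] [21, 19, 5, 5, 25] [424.8  49.1  38. ]
[16, 29, 62, 45, 1816] [[472.66644548  73.2610731    5.        ]
 [367.16409184 -80.13422923   5.        ]]
[16, 37, 15, 22, 110] [[452.93282466  72.67352821   5.        ]
 [400.25410418  34.66138467   5.        ]]
[0, 40, 9, 18, 118] [[444.42696723 111.48351464   5.        ]
 [401.18333251  88.12401458   5.        ]]
```

send_rows(targets="0 0.004 0.001 0 0 0 48;0 0.007 0.003 0 0 0 48;0 0.007 0.005 0 0 0 48;0 0.007 0.006 0 0 0 48;0 0.007 0.007 0 0 0 48;0 0.007 0.008 0 0 0 48;0 0.007 0.008 0 0 0 48;0 0.007 0.008 0 0 0 48")

```text
time_s: 18.93
ee_pos: [456.1, 316.8, -8.0]
ee_rot: [180.0, 0.0, 0.0]
force: [-0.1, -0.0, -2.9]
gripper_width: 53.3
gripper_force: 28.9
```

send_rows(targets="0 0 0.0005 0 0 0 48;0 0 0.001 0 0 0 48;0 0 0.0015 0 0 0 48;0 0 0.0015 0 0 0 48")

```text
time_s: 19.27
ee_pos: [456.1, 316.7, -9.4]
ee_rot: [180.0, 0.0, 0.0]
force: [-0.3, -1.1, -2.1]
gripper_width: 53.4
gripper_force: 28.9
```

send_rows(targets="0 0 0.0005 0 0 0 48;0 0 0.001 0 0 0 48;0 0 0.001 0 0 0 48;0 0 0.001 0 0 0 48")

```text
time_s: 19.6
ee_pos: [456.1, 316.8, -10.3]
ee_rot: [180.0, -0.0, 0.0]
force: [0.3, 0.6, -2.3]
gripper_width: 53.1
gripper_force: 28.9
```

send_rows(targets="0 0 0.0005 0 0 0 48;0 0 0.0005 0 0 0 48;0 0 0.001 0 0 0 48;0 0 0.001 0 0 0 48;0 0 0.001 0 0 0 48")

```text
time_s: 20.02
ee_pos: [456.1, 316.7, -11.4]
ee_rot: [180.0, -0.0, 0.0]
force: [1.1, 0.0, -2.0]
gripper_width: 53.3
gripper_force: 28.9
```

Run:
```python
from h import *
for i in range(4): grab("top"); print(env.state()['force'].round(1))
```

```text
[-0.1  1.4 -2.1]
[-0.4  0.4 -1.4]
[-0.5  1.6 -2.2]
[-0.1  0.1 -1.5]
```

send_rows(targets="0 0 0 0 0 0 58;0 0 0 0 0 0 59;0 0 0 0 0 0 59.5;0 0 0 0 0 0 60;0 0 0 0 0 0 61;0 0 0 0 0 0 62;0 0 0 0 0 0 63;0 0 0 0 0 0 64;0 0 0 0 0 0 65;0 0 0 0 0 0 66;0 0 0 0 0 0 67;0 0 0 0 0 0 67", grip_force=20)

```text
time_s: 21.22
ee_pos: [456.1, 316.7, -11.4]
ee_rot: [180.0, -0.0, 0.0]
force: [-0.3, 0.1, -1.8]
gripper_width: 60.9
gripper_force: 13.4
```

send_rows(targets="0 0 0.001 0 0 0 66;0 0 0.002 0 0 0 66;0 0 0.003 0 0 0 66;0 0 0.004 0 0 0 66;0 0 0.005 0 0 0 66;0 0 0.006 0 0 0 66;0 0 0.0065 0 0 0 66;0 0 0.0065 0 0 0 66", grip_force=13)

```text
time_s: 21.88
ee_pos: [456.1, 316.7, -17.8]
ee_rot: [180.0, -0.0, 0.0]
force: [-0.4, -0.1, -1.1]
gripper_width: 62.0
gripper_force: 13.0
```

Run:
```python
from h import *
p,T=pose(); q=p+T@[-35,284,0]
g=grab("top"); disc(g,q[:2],27,20); disc(grab("scene"),q[:2],27,20)
jaws(g,285,375,195,265)
```

```text
hand [456.1 316.7 -17.8] [180.  -0.   0.] w 62.0 gf 13.0 F [-0.4 -0.1 -1.1] t 21.8833 jaws [414.2  35.7]
disc [328.60869565 229.36956522] [14, 16, 6, 8, 46] [421.5  41.7  27. ]
disc [301.1978022 177.       ] [15, 17, 11, 9, 91] [424.1  32.3  27. ]
blob [348.6 230.7] [59, 45, 2065] [421.  -7.  15.]
blob [302.8 232.5] [14, 19, 199] [413. 103.  15.]
blob [322.5 252.5] [16, 5, 42] [367.  55.  15.]
```

send_rows(targets="0 0 -0.001 0 0 0 66;0.002 0 -0.001 0 0 0 66;0.004 0 -0.001 0 0 0 66;0.007 0 -0.001 0 0 0 66;0.007 0 0 0 0 0 66;0.007 0 0 0 0 0 67;0.007 0 0 0 0 0 68;0.007 0 0 0 0 0 69;0.007 0 0 0 0 0 70;0.007 0 0 0 0 0 72;0.007 0 0 0 0 0 75")

```text
time_s: 22.9
ee_pos: [463.0, 316.8, -17.7]
ee_rot: [-180.0, -0.0, -0.0]
force: [0.1, -0.1, -0.7]
gripper_width: 67.9
gripper_force: 0.0
```

send_rows(targets="0 0 0 0 0 0 85;0 0 0 0 0 0 100;0 0 0 0 0 0 100;0 0 0 0 0 0 100;0 0 0 0 0 0 100;0 0 -0.01 0 0 0 100;0 0 -0.03 0 0 0 100;0 0 -0.06 0 0 0 100;0 0 -0.09 0 0 0 100;0 0 -0.13 0 0 0 100;0 0 -0.17 0 0 0 100;0 0 -0.2 0 0 0 100")

```text
time_s: 23.9
ee_pos: [463.7, 317.2, 186.5]
ee_rot: [-179.9, -0.2, 0.0]
force: [1.3, 0.2, -0.3]
gripper_width: 91.0
gripper_force: 0.0
```

Run:
```python
from h import *
pose(); g=grab("top"); disc(g,(422,37),27,20); jaws(g,285,375,195,265)
s=grab("scene"); disc(s,(422,37),27,20)
w=grab("wrist"); im=w['image']; disc(w,(422,37),27,60,165)
c=w2p(w,[422,37,27]); print(c,w2p(w,[[421,37,15],[457,37,15],[385,37,15]]))
r=int(c[0,1].round()); 
# dark/bright profile across jaws, along world x through the indicator centre (z 15)
xs=np.arange(365,480,3); px=w2p(w,np.c_[xs,np.full(len(xs),35),np.full(len(xs),20)])
print([(int(x),int(im[int(v),int(u)].max())) for x,(u,v) in zip(xs,px) if 0<=v<400 and 0<=u<640])
```

```text
hand [463.7 317.2 186.5] [-179.9   -0.2    0. ] w 91.0 gf 0.0 F [ 1.3  0.2 -0.3] t 23.9 jaws [421.7  36.2]
disc [330.52054795 230.75342466] [15, 17, 11, 10, 73] [418.3  37.   27. ]
blob [348.2 231.1] [59, 45, 2107] [420.  -6.  15.]
blob [302.8 228.7] [13, 18, 167] [422. 104.  15.]
disc [301.1978022 177.       ] [13, 17, 11, 9, 91] [424.1  32.3  27. ]
disc [584.65356265 219.54914005] [45, 44, 35, 32, 814] [422.3  35.4  27. ]
disc [525.5 235.5] [0, 73, 6, 6, 34] [404.1  94.6  27. ]
disc [531.41666667 245.10416667] [5, 82, 8, 7, 48] [393.2  86.6  27. ]
[[583.09872113 219.79067264]] [[574.90971288 217.15255546]
 [581.48738796 184.84258477]
 [568.64678767 247.91645421]]
[(365, 18), (368, 18), (371, 20), (374, 19), (377, 17), (380, 21), (383, 17), (386, 19), (389, 19), (392, 17), (395, 20), (398, 74), (401, 146), (404, 211), (407, 215), (410, 218), (413, 220), (416, 219), (419, 214), (422, 222), (425, 217), (428, 218), (431, 214), (434, 209), (437, 165), (440, 89), (443, 29), (446, 18), (449, 24), (452, 17), (455, 18), (458, 20), (461, 36), (464, 132), (467, 79), (470, 39), (473, 16), (476, 58), (479, 120)]
```

```bash
python3 -c "
from h import *
print(env.job_done())"
```

```text
the job is handed in; nothing more can be done
None
```

I handed the job in at about 24 s: the indicator was drawn out in the jaws and lies on the smaller mat (body about 17 mm inside the nearest edge by the cameras), and the reacher lies on the bench with its trigger let go and its open jaws clear of the indicator. No verdict came back.

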